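# Open the sample chamber of a bench-top element analyser

## Task

The measurement is finished: open the sample chamber of the white analyser so that the mineral in it can be taken out. Press the blue release tab on its front deck down with a fingertip until the lid springs up, then push the lid gently all the way back, past upright, until it rests on its stop and stays fully open. Leave the mineral inside, and everything else on the bench, where it is.

Things in the scene. Friction and masses are not known exactly. Their poses are not given: they have to be found in the camera images.
- chamber: White bench-top analyser, grey front deck, fixed, 245 (x) x 200 (y) mm. Origin: on the bench under its middle, z up, -x its front. Deck x -130 to -60 mm, 88 mm high; behind it the shut lid, x -65 to 98 mm, y +-95 mm, top 124 mm high. Under the lid an open well, x -45 to 75, y +-70 mm, rim 100 and floor 45 mm high. Loose things stand beside it (|y| over 115 mm), none in front or behind.
- tab_top (a point): Centre of the top of the blue release tab, 100 mm over the bench at rest, 109 mm ahead (-x) of the analyser's origin, 44 mm ahead of the shut lid. Pad 36 (x) x 60 (y) mm, 12 mm proud of the deck; press it straight down. A steel hook, 28 mm wide, stands 10 mm behind the pad, up to 115 mm over the bench, swings 6 mm forward as the tab goes down, and holds a tongue that juts 10 mm from the lid's lower front edge.
- tab (a joint): How far the release tab is pressed down, in m: 0 at rest, 0.007 at its stop. A spring pushes it back: 2 N to start, 5 N at the stop. The lid is let go at about 0.005; press it to the stop to be sure.
- lid_hinge (a point): Middle of the lid's hinge axis, fixed to the analyser: 90 mm behind (+x) its origin, 106 mm over the bench. The axis runs along the analyser's y.
- lid_lip (a point): Middle of the lower front edge of the lid (underside), moving with the lid: 155 mm from the hinge axis; 65 mm ahead of the analyser's origin and 102 mm over the bench when shut. The lid is a flat 22 mm thick white slab, 190 mm wide, its hinge axis 4 mm above its underside.
- lid (a joint): Opening angle of the lid in rad: 0 shut and latched; about 1.05 where a spring bail lifts it once the tab is pressed and where it then rests; 1.57 upright; 1.9 at its rear stop. Above 1.05 no spring acts: let go before upright, the lid (about 0.45 kg, lightly damped) drops back to 1.05; let go past upright, it sinks to the stop and stays.
- pyrite: The mineral in the well: brassy cluster of cubes, about 35 x 33 x 37 mm, loose. Origin: centre of its underside.
- slab: Loose brown banded stone slab, 80 x 60 x 18 mm, beside the analyser. Origin: centre of its underside.
- fluorite: Loose green stone, 46 mm across, 23 mm high. Origin: centre of its underside.
- buckle: Loose steel belt buckle frame lying flat, 72 x 54 x 10 mm. Origin: centre of its underside.
- module: Loose green memory module lying flat, 68 x 30 x 7 mm. Origin: centre of its underside.
- jar: Loose clear sample jar with white cap, 45 mm across, 54 mm high. Origin: centre of its underside.
- shaver: Loose metal shaver head, 50 x 28 x 24 mm. Origin: centre of its underside.

How it is judged (in metres and radians):
On the way, in this order (a step that is already met when the one before it is completed fails the run):
1. the release tab has been pressed (value of joint tab above 0.0025 m), for 0.02 s.
2. the lid has sprung up (value of joint lid above 0.9 rad), for 0.1 s.
At the end, for the whole second after the job is handed in: The lid rests at its rear stop (over 1.8 rad, still), the tab has sprung back (under 1.5 mm), the mineral is within 10 mm of where it lay and every loose thing beside the analyser within 15 mm (value of joint lid above 1.8 rad and velocity of joint lid below 0.1 rad/s and value of joint tab below 0.0015 m and distance of pyrite from where it was at the start of the episode below 0.01 m and distance of each of slab, fluorite, buckle, module, jar, shaver from where it was at the start of the episode below 0.015 m); the robot touches nothing.
It fails at once if a thing beside the analyser is pushed, lifted or carried (over 15 mm) (distance of any of slab, fluorite, buckle, module, jar, shaver from where it was at the start of the episode above 0.015 m).
It fails at once if the mineral in the well is moved or lifted (over 10 mm) (distance of pyrite from where it was at the start of the episode above 0.01 m).
It fails at once if the lid is slammed against its stop (over 4 rad/s near it) (value of joint lid above 1.6 rad and velocity of joint lid above 4 rad/s).
It fails at once if the analyser is forced (over 80 N) (contact force between the arm and chamber above 80 N).
It also fails if it takes over 40 s, if anything falls off the work surface, if the arm or the gripper's body presses on something with over 40 N, if the wrist force passes 120 N, or if a joint passes its speed limit or range.

## Robot

A 6-joint arm with a two-finger parallel gripper is mounted at the origin on the work surface. World frame = base frame: x ahead of the robot, y to its left, z up, the work surface at z = 0. Lengths are in m, angles in degrees, forces in N, time in s.
With the tool pointing down it reaches from about 0.3 to 0.75 m from the base axis. Payload 8.5 kg.
Tool frame: the origin (TCP) lies on the centre line of the jaws, within the pads' length; the fingertips stand 19 mm ahead of it and the grasp point (between the pads) is the TCP; z points along the fingers, x is the direction in which the jaws open and shut, and the axes are right-handed (so a half turn about z gives the same grasp; the last joint's range is limited). The gripper opens to 85 mm and grips with 20 to 120 N. Pads are 22 mm wide; open, the fingers measure 114 mm over their backs; the gripper's body (76 mm by 85 mm) begins 54 mm behind the grasp point. The pads swing forward as they close: fully open they stand 13 mm farther back than shut.
Start: joints at [52.81, 21.807, 74.336, -0, 83.858, -12.336], TCP at [0.231, 0.499, 0.25] pointing down, gripper open.
Joint ranges: [-178.18, 178.18], [-50.72, 133.34], [12.68, 142.11], [-81.47, 261.47], [9.98, 163.14], [-165.26, 165.26]. Speed limits (degrees/s): [136.94, 136.94, 180, 180, 180, 180].

## Interface

Orientations are given as a 3x3 rotation matrix whose columns are the frame's x, y, z axes.
In Python, from rig import env, cams, order gives the robot as it stands.
- The arm moves only by the tool step_arm, never from a script. Its argument "steps" is a list of rows, each an object with "xyz": the shift along the tool's x, y, z normalised to -1 to 1, where 1 is 0.04 m, a list of three; "turn": the turn, a rotation vector about the tool's x, y, z normalised to -1 to 1, where 1 is 0.08 rad, a list of three; "gripper": the gripper command: -1 is shut, 1 is fully open, values between are in proportion. A call has 1 to 20 rows; each row shifts and turns the commanded pose from where the row before left it, along the tool's axes as they then stand; what a row does not reach is not made up. A row lasts 1/12 s, in which the tool goes at most 41.7 mm and 7.16 degrees, less where a joint would pass 70% of its speed; a pose out of reach is approached as far as the arm can. A call with a number of a shift or a turn outside -1 to 1 is refused whole. A call with a gripper value outside its range is refused whole. The fingers move at their own pace and stop on an object; "squeeze" is the grip in N (left out, the last holds). Time passes only in rows, so rows that do not move let the fingers close. It gives the time, the measured TCP pose, the force and the opening at its end, in the units of the state.
- env.observe(): the state, without advancing time (a new reading comes with each control period).
- cams.get_image(name): name is "scene" or "side" or "wrist"; returns (picture, depth): 480x640x3 uint8, red, green, blue; 480x640 float32, m along the optical axis (not along the pixel's ray), 0 where there is no reading.
- cams.camera_info(name): a dict with "fx", "fy", "cx", "cy" (pixels), "extrinsics" (4x4, takes a point from camera to world coordinates). Camera axes: x right, y down, z forward; pixel columns grow to the right and rows downward; lengths in m; the calibration is good to about 2 mm. The wrist camera is an equidistant fisheye: a pixel r from the principal point sees the ray r / f radians off the axis. A picture is of the moment at which its call begins: read the wrist's pose just before it. camera_info takes no time and is no camera call; for the wrist camera it gives the pose at the moment of the call.
- order.close_job(): hands the job in, once; it reports no verdict.
The state is a dict: "time_s": time; "q": joint angles; "qvel": joint speeds; "joint_efforts": joint torques, N m; "position": TCP position; "tool_rot": TCP orientation; "ft_force": force on the tool from outside, world axes, zero at the start; "wrist_torque": the same for the moment, N m; "grip_width": finger opening in m.
Only numpy, scipy, OpenCV 4.12 (cv2) and the standard library are available. Lean on these libraries where they do the work, as an engineer would, in place of code of your own. Each camera call takes 0.05 s, during which the arm holds its last target. There are 200 camera calls.

## Working session

There is one attempt and no reset: what is moved stays moved. The work goes in short steps, Python scripts to look and compute and a tool call to move; the robot and the scene stay as the last step left them, time stands still between calls to the robot, and variables do not carry over. Pictures are saved under pics/ and viewed, about 8 in all and at most 12, crops included, and the job is handed in when it is done.

Besides the shell and the picture viewer there is one more tool, called after "Call:" in YAML: its name, and indented under it one key for each argument. step_arm: Moves the arm, as the interface text tells. Scaled input: -1 to 1 covers 0.04 m each way for a shift and 0.08 rad each way for a turn. Its arguments: {"type":"object","properties":{"steps":{"type":"array"},"squeeze":{"type":"number"}},"required":["steps"]}

```bash
mkdir -p pics; python3 - <<'E'
from rig import env,cams
import cv2,numpy as np
o=env.observe();print(o)
for n in("scene","side"):
    p,d=cams.get_image(n);cv2.imwrite(f"pics/{n}0.png",p[:,:,::-1]);np.save(f"pics/{n}0.npy",d)
    print(n,cams.camera_info(n))
E
```

```text
{'time_s': 0.0, 'q': array([ 5.28088801e+01,  2.18412071e+01,  7.43872948e+01, -7.40725173e-04,
        8.38577246e+01, -1.23362464e+01]), 'qvel': array([ 0.05855079,  0.02649973, -0.09339621, -0.06003128, -0.06684006,
        0.03324963]), 'joint_efforts': array([-6.46481731e-04, -4.48446250e+01, -2.31280500e+01, -2.75791872e-04,
        4.71086227e-03, -6.42267082e-05]), 'position': array([0.23101211, 0.49882346, 0.24969477]), 'tool_rot': array([[ 4.20319363e-01,  9.07375790e-01, -8.99457694e-04],
       [ 9.07375040e-01, -4.20320212e-01, -1.20663770e-03],
       [-1.47293408e-03, -3.08972273e-04, -9.99998868e-01]]), 'ft_force': array([0.14700178, 0.01621818, 0.52879485]), 'wrist_torque': array([ 0.01246886, -0.01809983, -0.03875058]), 'grip_width': 0.08542827046449397}
scene {'fx': 459.61134311012177, 'fy': 459.61134311012177, 'cx': 313.89704893808744, 'cy': 239.05473427980093, 'extrinsics': array([[-0.16677607,  0.82750511, -0.53611663,  0.99076634],
       [ 0.98598354,  0.14256519, -0.08666964,  0.08092183],
       [ 0.004712  , -0.54305659, -0.83968288,  0.72756039],
       [ 0.        ,  0.        ,  0.        ,  1.        ]])}
side {'fx': 463.3909775994205, 'fy': 463.3909775994205, 'cx': 323.47627311335316, 'cy': 242.75985778166978, 'extrinsics': array([[ 0.98392535, -0.07900855,  0.16015168,  0.44285839],
       [-0.17717414, -0.54420502,  0.82003062, -0.59326889],
       [ 0.02236592, -0.83522365, -0.54945539,  0.48886099],
       [ 0.        ,  0.        ,  0.        ,  1.        ]])}
```

View pics/scene0.png

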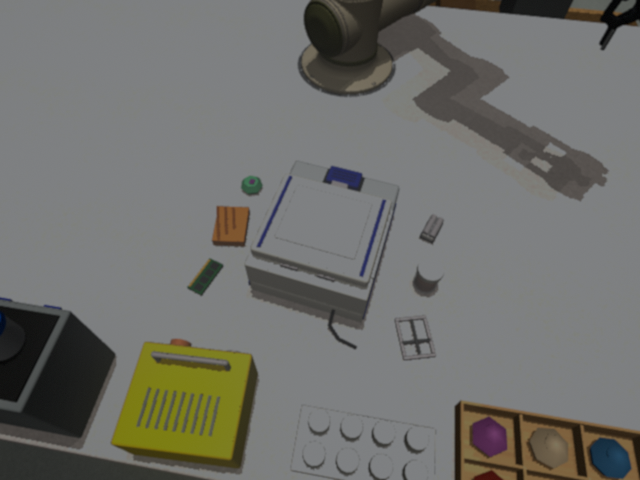

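View pics/side0.png

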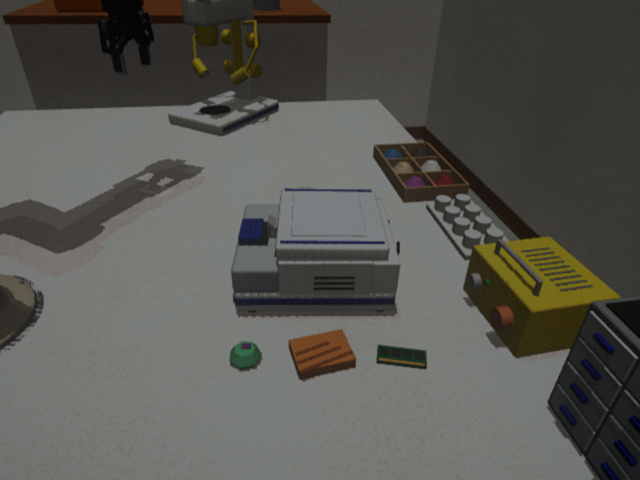

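```bash
cat > h.py <<'E'
import numpy as np,cv2
from rig import env,cams
def cloud(n,d):
    c=cams.camera_info(n);v,u=np.mgrid[:480,:640]
    P=np.stack([(u-c["cx"])/c["fx"]*d,(v-c["cy"])/c["fy"]*d,d],-1)
    E=c["extrinsics"];return P@E[:3,:3].T+E[:3,3]
E
python3 - <<'E'
from h import *
for n in("scene","side"):
    d=np.load(f"pics/{n}0.npy");W=cloud(n,d);p=cv2.imread(f"pics/{n}0.png").astype(int)
    reg=(W[...,0]>.25)&(W[...,0]<.75)&(abs(W[...,1])<.3)&(d>0)
    m=reg&(abs(W[...,2]-.124)<.007)
    # limit to component containing the lid
    k,l,s,c=cv2.connectedComponentsWithStats(m.astype(np.uint8));i=1+s[1:,4].argmax()
    L=W[l==i]; r=cv2.minAreaRect(L[:,:2].astype(np.float32));print(n,"lid",r,np.median(L[:,2]),s[i])
    b=reg&(p[...,0]>p[...,2]+40)&(p[...,0]>p[...,1]+40)&(W[...,2]>.085)&(W[...,2]<.112)
    k,l,s,c=cv2.connectedComponentsWithStats(b.astype(np.uint8));
    for i in range(1,k):
        if s[i,4]>60:print("blue",s[i],W[l==i].mean(0),W[l==i].min(0),W[l==i].max(0),cv2.minAreaRect(W[l==i][:,:2].astype(np.float32)))
d=np.load("pics/scene0.npy");W=cloud("scene",d)
for nm,(u,v) in dict(flu=(251,185),slab=(231,225),jar=(428,283),shav=(432,228)).items():print(nm,W[v,u])
p=cv2.imread("pics/scene0.png");cv2.imwrite("pics/c1.png",cv2.resize(p[140:330,180:450],None,fx=2.9,fy=2.9,interpolation=2))
E
```

```text
scene lid ((0.5736209154129028, 0.027233324944972992), (0.1899779587984085, 0.16423366963863373), 81.5931167602539) 0.12534793558524926 [  250   174   141   111 10043]
blue [327 167  34  19 165] [0.45014123 0.04705737 0.10010768] [0.43023793 0.01769384 0.09715432] [0.46777123 0.07491478 0.10269266] ((0.449002742767334, 0.046275410801172256), (0.055706992745399475, 0.03184669837355614), 82.9632339477539)
side lid ((0.5732989311218262, 0.02939780056476593), (0.19166208803653717, 0.16301687061786652), 81.6274642944336) 0.1260977549337172 [ 275  188  115   65 6634]
flu [ 0.43568929 -0.13576418  0.02172492]
slab [ 0.53249159 -0.15097031  0.01693475]
jar [0.60894712 0.21249145 0.04540477]
shav [0.47947035 0.2203087  0.02285781]
```

View pics/c1.png

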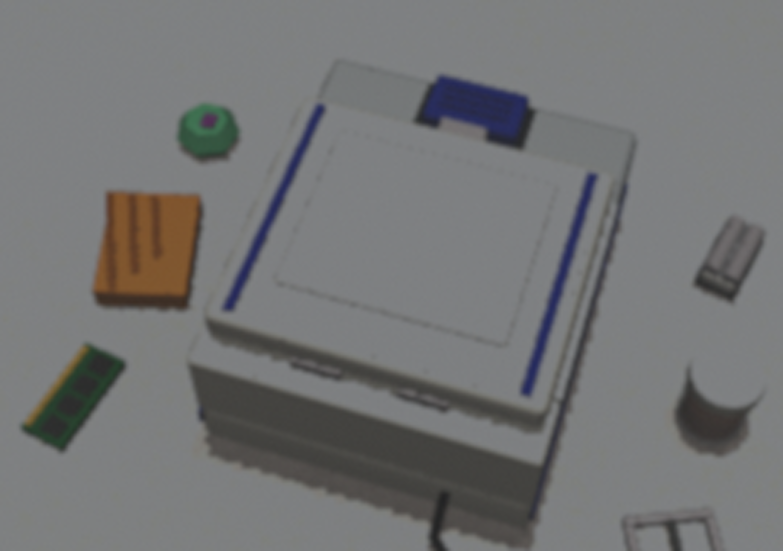

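The scene view has the tab at about (343,178) and the lid behind it. The analyser's yaw is about -8.4° and its origin about (0.557, 0.031), and both cameras agree. I'll go above the tab with the gripper shut.

Call:
step_arm:
  steps:
    - {"xyz": [-0.534,0.638,0],"turn": [0,0,0],"gripper": -1}
    - {"xyz": [-0.534,0.638,0],"turn": [0,0,0],"gripper": -1}
    - {"xyz": [-0.534,0.638,0],"turn": [0,0,0],"gripper": -1}
    - {"xyz": [-0.534,0.638,0],"turn": [0,0,0],"gripper": -1}
    - {"xyz": [-0.534,0.638,0],"turn": [0,0,0],"gripper": -1}
    - {"xyz": [-0.534,0.638,0],"turn": [0,0,0],"gripper": -1}
    - {"xyz": [-0.534,0.638,0],"turn": [0,0,0],"gripper": -1}
    - {"xyz": [-0.534,0.638,0],"turn": [0,0,0],"gripper": -1}
    - {"xyz": [-0.534,0.638,0],"turn": [0,0,0],"gripper": -1}
    - {"xyz": [-0.534,0.638,0],"turn": [0,0,0],"gripper": -1}
    - {"xyz": [-0.534,0.638,0],"turn": [0,0,0],"gripper": -1}
    - {"xyz": [-0.534,0.638,0],"turn": [0,0,0],"gripper": -1}
    - {"xyz": [-0.534,0.638,0],"turn": [0,0,0],"gripper": -1}
    - {"xyz": [-0.534,0.638,0],"turn": [0,0,0],"gripper": -1}
    - {"xyz": [-0.534,0.638,0],"turn": [0,0,0],"gripper": -1}

```text
time_s: 1.35
position: [0.4441, 0.0458, 0.2502]
tool_rot: [[0.421, 0.907, -0.0], [0.907, -0.421, 0.0], [-0.0, -0.0, -1.0]]
ft_force: [0.0, 0.2, -0.3]
grip_width: 0.0001
```

Call:
step_arm:
  steps:
    - {"xyz": [0,0,0],"turn": [0,0,1],"gripper": -1}
    - {"xyz": [0,0,0],"turn": [0,0,1],"gripper": -1}
    - {"xyz": [0,0,0],"turn": [0,0,1],"gripper": -1}
    - {"xyz": [0,0,0],"turn": [0,0,1],"gripper": -1}
    - {"xyz": [0,0,0],"turn": [0,0,1],"gripper": -1}
    - {"xyz": [0,0,0],"turn": [0,0,1],"gripper": -1}
    - {"xyz": [0,0,0],"turn": [0,0,1],"gripper": -1}
    - {"xyz": [0,0,0],"turn": [0,0,1],"gripper": -1}
    - {"xyz": [0,0,0],"turn": [0,0,1],"gripper": -1}
    - {"xyz": [0,0,0],"turn": [0,0,1],"gripper": -1}
    - {"xyz": [0,0,0],"turn": [0,0,1],"gripper": -1}
    - {"xyz": [0,0,0],"turn": [0,0,1],"gripper": -1}
    - {"xyz": [0,0,0],"turn": [0,0,1],"gripper": -1}
    - {"xyz": [0,0,0],"turn": [0,0,1],"gripper": -1}
    - {"xyz": [0,0,0],"turn": [0,0,1],"gripper": -1}
    - {"xyz": [0,0,0],"turn": [0,0,1],"gripper": -1}
    - {"xyz": [0,0,0],"turn": [0,0,0],"gripper": -1}

```text
time_s: 2.77
position: [0.4437, 0.0474, 0.2501]
tool_rot: [[0.989, -0.145, -0.001], [-0.145, -0.989, 0.0], [-0.001, 0.0, -1.0]]
ft_force: [-0.4, 0.1, -0.7]
grip_width: -0.0003
```

```bash
python3 - <<'E'
from h import *
o=env.observe();print(o["time_s"],o["position"],o["tool_rot"],o["grip_width"],o["ft_force"])
print(cams.camera_info("wrist"))
p,d=cams.get_image("wrist");cv2.imwrite("pics/w1.png",p[:,:,::-1])
p,d=cams.get_image("side");cv2.imwrite("pics/s1.png",cv2.resize(p[100:320,150:430,::-1],None,fx=2.5,fy=2.5))
E
```

```text
2.7667 [0.44370326 0.04743538 0.25010893] [[ 9.89392005e-01 -1.45269173e-01 -5.72678693e-04]
 [-1.45269160e-01 -9.89392170e-01  6.52597018e-05]
 [-5.76084038e-04  1.86251252e-05 -9.99999834e-01]] -0.000304120877852557 [-0.43645598  0.12533743 -0.72183735]
{'fx': 371.64829954431775, 'fy': 371.64829954431775, 'cx': 317.58428599802903, 'cy': 235.35633308443605, 'extrinsics': array([[ 0.98949772, -0.1377261 , -0.04388364,  0.45395528],
       [-0.14454492, -0.94489335, -0.29374022,  0.12150798],
       [-0.00100967,  0.29699844, -0.95487743,  0.37394281],
       [ 0.        ,  0.        ,  0.        ,  1.        ]])}
```

View pics/w1.png

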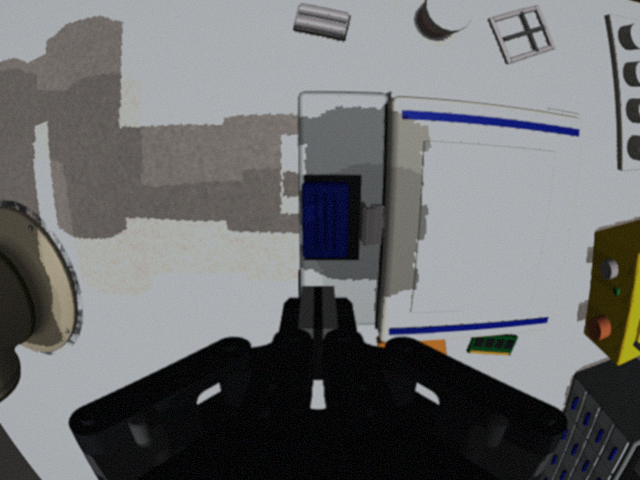

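View pics/s1.png

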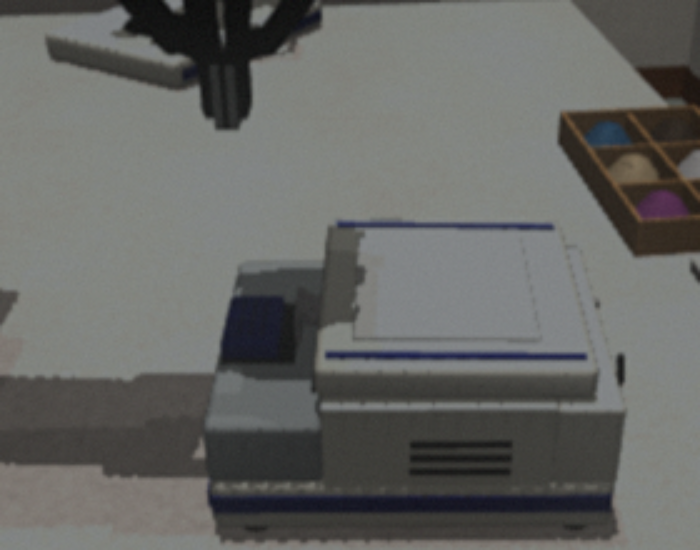

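The wrist picture shows the tab centre at (327,218), as computed. The knuckles flare along tool x, so I'll turn 90° to keep them away from the lid when it springs up, then descend.

Call:
step_arm:
  steps:
    - {"xyz": [0,0,0.12],"turn": [0,0,-0.982],"gripper": -1}
    - {"xyz": [0,0,0.12],"turn": [0,0,-0.982],"gripper": -1}
    - {"xyz": [0,0,0.12],"turn": [0,0,-0.982],"gripper": -1}
    - {"xyz": [0,0,0.12],"turn": [0,0,-0.982],"gripper": -1}
    - {"xyz": [0,0,0.12],"turn": [0,0,-0.982],"gripper": -1}
    - {"xyz": [0,0,0.12],"turn": [0,0,-0.982],"gripper": -1}
    - {"xyz": [0,0,0.12],"turn": [0,0,-0.982],"gripper": -1}
    - {"xyz": [0,0,0.12],"turn": [0,0,-0.982],"gripper": -1}
    - {"xyz": [0,0,0.12],"turn": [0,0,-0.982],"gripper": -1}
    - {"xyz": [0,0,0.12],"turn": [0,0,-0.982],"gripper": -1}
    - {"xyz": [0,0,0.12],"turn": [0,0,-0.982],"gripper": -1}
    - {"xyz": [0,0,0.12],"turn": [0,0,-0.982],"gripper": -1}
    - {"xyz": [0,0,0.12],"turn": [0,0,-0.982],"gripper": -1}
    - {"xyz": [0,0,0.12],"turn": [0,0,-0.982],"gripper": -1}
    - {"xyz": [0,0,0.12],"turn": [0,0,-0.982],"gripper": -1}
    - {"xyz": [0,0,0.12],"turn": [0,0,-0.982],"gripper": -1}
    - {"xyz": [0,0,0.12],"turn": [0,0,-0.982],"gripper": -1}
    - {"xyz": [0,0,0.12],"turn": [0,0,-0.982],"gripper": -1}
    - {"xyz": [0,0,0.12],"turn": [0,0,-0.982],"gripper": -1}
    - {"xyz": [0,0,0.12],"turn": [0,0,-0.982],"gripper": -1}

```text
time_s: 4.53
position: [0.4438, 0.0474, 0.154]
tool_rot: [[0.136, 0.991, -0.0], [0.991, -0.136, 0.0], [0.0, -0.0, -1.0]]
ft_force: [-0.1, -0.7, -0.1]
grip_width: -0.0002
```

Call:
step_arm:
  steps:
    - {"xyz": [0,0,0.2],"turn": [0,0,0],"gripper": -1}
    - {"xyz": [0,0,0.2],"turn": [0,0,0],"gripper": -1}
    - {"xyz": [0,0,0.1],"turn": [0,0,0],"gripper": -1}
    - {"xyz": [0,0,0],"turn": [0,0,0],"gripper": -1}

```text
time_s: 4.87
position: [0.4434, 0.0474, 0.1333]
tool_rot: [[0.143, 0.99, -0.002], [0.99, -0.143, 0.0], [-0.0, -0.002, -1.0]]
ft_force: [-0.1, -0.1, -0.3]
grip_width: -0.0004
```

Call:
step_arm:
  steps:
    - {"xyz": [0,0,0.1],"turn": [0,0,0],"gripper": -1}
    - {"xyz": [0,0,0.1],"turn": [0,0,0],"gripper": -1}
    - {"xyz": [0,0,0.1],"turn": [0,0,0],"gripper": -1}
    - {"xyz": [0,0,0.08],"turn": [0,0,0],"gripper": -1}
    - {"xyz": [0,0,0.05],"turn": [0,0,0],"gripper": -1}
    - {"xyz": [0,0,0],"turn": [0,0,0],"gripper": -1}

```text
time_s: 5.37
position: [0.4438, 0.0474, 0.1169]
tool_rot: [[0.142, 0.99, -0.0], [0.99, -0.142, -0.0], [-0.0, -0.0, -1.0]]
ft_force: [0.6, -0.1, 1.4]
grip_width: -0.0003
```

Call:
step_arm:
  steps:
    - {"xyz": [0,0,0.05],"turn": [0,0,0],"gripper": -1}
    - {"xyz": [0,0,0.025],"turn": [0,0,0],"gripper": -1}
    - {"xyz": [0,0,0],"turn": [0,0,0],"gripper": -1}

```text
time_s: 5.62
position: [0.4439, 0.0474, 0.1141]
tool_rot: [[0.142, 0.99, 0.0], [0.99, -0.142, -0.0], [0.0, 0.0, -1.0]]
ft_force: [-0.7, -0.9, 2.7]
grip_width: 0.0001
```

Call:
step_arm:
  steps:
    - {"xyz": [0,0,0.025],"turn": [0,0,0],"gripper": -1}
    - {"xyz": [0,0,0.025],"turn": [0,0,0],"gripper": -1}
    - {"xyz": [0,0,0],"turn": [0,0,0],"gripper": -1}

```text
time_s: 5.87
position: [0.4438, 0.0474, 0.1121]
tool_rot: [[0.142, 0.99, 0.0], [0.99, -0.142, -0.0], [-0.0, 0.0, -1.0]]
ft_force: [-0.8, -0.4, 5.3]
grip_width: 0.0001
```

```bash
python3 - <<'E'
from h import *
o=env.observe();print(o["position"],o["ft_force"])
p,d=cams.get_image("side");cv2.imwrite("pics/s2.png",p[:,:,::-1])
E
```

```text
[0.44384093 0.04741761 0.11210893] [-0.78413317 -0.44257229  5.27139828]
```

View pics/s2.png

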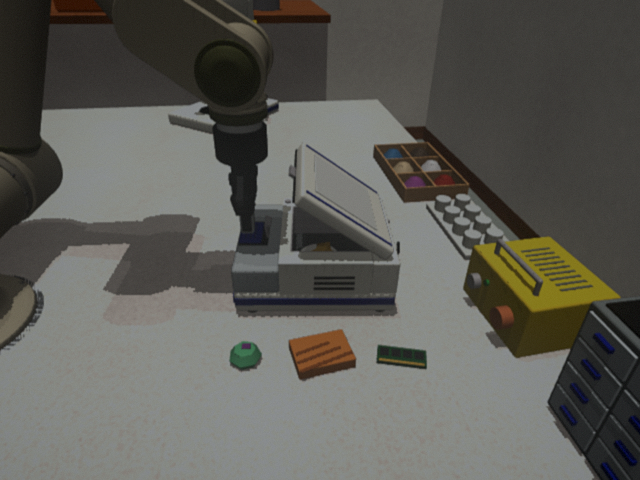

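The lid is up: its front edge is at (300,150) and the mineral is visible at (318,247). I'll wait briefly, rise, turn back and open the jaws so they straddle the lid edge. That way the rear finger can check its fall past upright.

Call:
step_arm:
  steps:
    - {"xyz": [0,0,0],"turn": [0,0,0],"gripper": -1}
    - {"xyz": [0,0,0],"turn": [0,0,0],"gripper": -1}
    - {"xyz": [0,0,0],"turn": [0,0,0],"gripper": -1}
    - {"xyz": [0,0,-0.3],"turn": [0,0,0],"gripper": -1}
    - {"xyz": [0,0,-0.7],"turn": [0,0,0],"gripper": -1}
    - {"xyz": [0,0,-0.7],"turn": [0,0,0],"gripper": -1}
    - {"xyz": [0,0,-0.7],"turn": [0,0,0],"gripper": -1}
    - {"xyz": [0,0,-0.7],"turn": [0,0,0],"gripper": -1}
    - {"xyz": [0,0,-0.7],"turn": [0,0,0],"gripper": -1}
    - {"xyz": [0,0,-0.7],"turn": [0,0,0],"gripper": -1}
    - {"xyz": [0,0,-0.7],"turn": [0,0,0],"gripper": -1}
    - {"xyz": [0,0,-0.5],"turn": [0,0,0],"gripper": -1}

```text
time_s: 6.92
position: [0.444, 0.0474, 0.3423]
tool_rot: [[0.142, 0.99, 0.002], [0.99, -0.142, -0.0], [-0.0, 0.002, -1.0]]
ft_force: [-0.3, -0.4, -0.1]
grip_width: 0.0
```

Call:
step_arm:
  steps:
    - {"xyz": [0,0,0],"turn": [0,0,0.982],"gripper": 0.7}
    - {"xyz": [0,0,0],"turn": [0,0,0.982],"gripper": 0.7}
    - {"xyz": [0,0,0],"turn": [0,0,0.982],"gripper": 0.7}
    - {"xyz": [0,0,0],"turn": [0,0,0.982],"gripper": 0.7}
    - {"xyz": [0,0,0],"turn": [0,0,0.982],"gripper": 0.7}
    - {"xyz": [0,0,0],"turn": [0,0,0.982],"gripper": 0.7}
    - {"xyz": [0,0,0],"turn": [0,0,0.982],"gripper": 0.7}
    - {"xyz": [0,0,0],"turn": [0,0,0.982],"gripper": 0.7}
    - {"xyz": [0,0,0],"turn": [0,0,0.982],"gripper": 0.7}
    - {"xyz": [0,0,0],"turn": [0,0,0.982],"gripper": 0.7}
    - {"xyz": [0,0,0],"turn": [0,0,0.982],"gripper": 0.7}
    - {"xyz": [0,0,0],"turn": [0,0,0.982],"gripper": 0.7}
    - {"xyz": [0,0,0],"turn": [0,0,0.982],"gripper": 0.7}
    - {"xyz": [0,0,0],"turn": [0,0,0.982],"gripper": 0.7}
    - {"xyz": [0,0,0],"turn": [0,0,0.982],"gripper": 0.7}
    - {"xyz": [0,0,0],"turn": [0,0,0.982],"gripper": 0.7}
    - {"xyz": [0,0,0],"turn": [0,0,0.982],"gripper": 0.7}
    - {"xyz": [0,0,0],"turn": [0,0,0.982],"gripper": 0.7}
    - {"xyz": [0,0,0],"turn": [0,0,0.982],"gripper": 0.7}
    - {"xyz": [0,0,0],"turn": [0,0,0.982],"gripper": 0.7}

```text
time_s: 8.58
position: [0.4439, 0.0474, 0.3397]
tool_rot: [[0.989, -0.146, -0.001], [-0.146, -0.989, 0.0], [-0.001, -0.0, -1.0]]
ft_force: [-0.2, -0.7, -1.0]
grip_width: 0.0731
```

```bash
python3 - <<'E'
from h import *
o=env.observe();print(o["time_s"],o["position"],o["tool_rot"],o["grip_width"])
ex=np.array([.9893,-.1461]);ey=np.array([.1461,.9893]);O=np.array([.5572,.0307])
p,d=cams.get_image("side");cv2.imwrite("pics/s3.png",p[:,:,::-1])
W=cloud("side",d);X=(W[...,:2]-O)@ex;Y=(W[...,:2]-O)@ey
m=(d>0)&(abs(Y)<.09)&(abs(X)<.2)&(W[...,2]>.13)&(W[...,2]<.262)&(X>-.02)
z=W[...,2]
for a in np.arange(.13,.265,.015):
    k=m&(z>a)&(z<a+.015)
    if k.sum()>5:print(round(a,3),k.sum(),np.percentile(X[k],[5,50,95]).round(3))
E
```

```text
8.5833 [0.44389606 0.04741231 0.33970109] [[ 9.89228096e-01 -1.46381347e-01 -5.24677995e-04]
 [-1.46381300e-01 -9.89228234e-01  1.27370103e-04]
 [-5.37670893e-04 -4.91950383e-05 -9.99999854e-01]] 0.0730850182820738
0.13 102 [0.074 0.093 0.096]
0.145 165 [0.075 0.085 0.09 ]
0.16 166 [0.071 0.077 0.081]
0.175 172 [0.063 0.068 0.073]
0.19 181 [0.054 0.06  0.064]
0.205 190 [0.045 0.051 0.055]
0.22 247 [0.037 0.041 0.047]
0.235 918 [0.009 0.021 0.034]
```

View pics/s3.png

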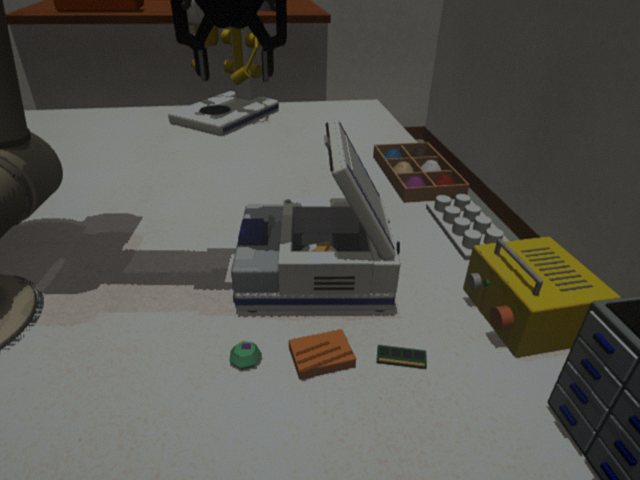

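The lid rests at about 60°, with its edge at X≈0.009–0.034 and z≈0.24 in the analyser frame. I'll move over it, then lower the open jaws around the edge.

Call:
step_arm:
  steps:
    - {"xyz": [0.594,0,0],"turn": [0,0,0],"gripper": 0.7}
    - {"xyz": [0.594,0,0],"turn": [0,0,0],"gripper": 0.7}
    - {"xyz": [0.594,0,0],"turn": [0,0,0],"gripper": 0.7}
    - {"xyz": [0.594,0,0],"turn": [0,0,0],"gripper": 0.7}
    - {"xyz": [0.594,0,0],"turn": [0,0,0],"gripper": 0.7}
    - {"xyz": [0.594,0,0],"turn": [0,0,0],"gripper": 0.7}
    - {"xyz": [0,0,0.3],"turn": [0,0,0],"gripper": 0.7}
    - {"xyz": [0,0,0.3],"turn": [0,0,0],"gripper": 0.7}
    - {"xyz": [0,0,0.3],"turn": [0,0,0],"gripper": 0.7}
    - {"xyz": [0,0,0.3],"turn": [0,0,0],"gripper": 0.7}
    - {"xyz": [0,0,0],"turn": [0,0,0],"gripper": 0.7}

```text
time_s: 9.55
position: [0.5844, 0.0271, 0.2893]
tool_rot: [[0.99, -0.141, -0.005], [-0.141, -0.99, 0.001], [-0.005, -0.0, -1.0]]
ft_force: [0.6, 0.1, -1.2]
grip_width: 0.0724
```

Call:
step_arm:
  steps:
    - {"xyz": [0,0,0.25],"turn": [0,0,0],"gripper": 0.7}
    - {"xyz": [0,0,0.25],"turn": [0,0,0],"gripper": 0.7}
    - {"xyz": [0,0,0.25],"turn": [0,0,0],"gripper": 0.7}
    - {"xyz": [0,0,0.25],"turn": [0,0,0],"gripper": 0.7}
    - {"xyz": [0,0,0.25],"turn": [0,0,0],"gripper": 0.7}
    - {"xyz": [0,0,0.1],"turn": [0,0,0],"gripper": 0.7}
    - {"xyz": [0,0,0],"turn": [0,0,0],"gripper": 0.7}

```text
time_s: 10.13
position: [0.5847, 0.0271, 0.2372]
tool_rot: [[0.99, -0.142, -0.002], [-0.142, -0.99, 0.0], [-0.002, -0.0, -1.0]]
ft_force: [0.1, -0.2, -0.6]
grip_width: 0.0729
```

```bash
python3 - <<'E'
from h import *
o=env.observe();print(o["time_s"],o["position"],o["grip_width"],o["ft_force"])
p,d=cams.get_image("side");cv2.imwrite("pics/s4.png",cv2.resize(p[20:280,200:500,::-1],None,fx=2.2,fy=2.2))
E
```

```text
10.1333 [0.58468313 0.02713569 0.23717519] 0.07290636698256896 [ 0.05643525 -0.18180937 -0.55509461]
```

View pics/s4.png

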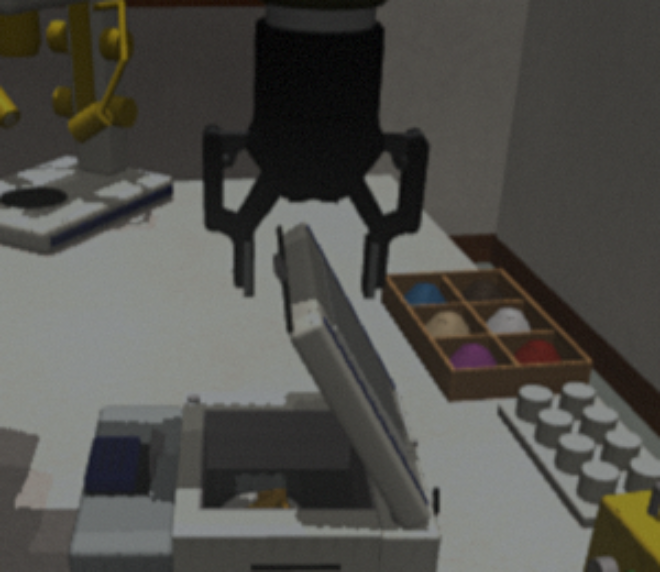

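The fingers straddle the lid edge with tips at (248,295) and (370,295) and the lid between them. I'll narrow the jaws slightly and push back slowly.

Call:
step_arm:
  steps:
    - {"xyz": [0,0,0],"turn": [0,0,0],"gripper": 0.35}
    - {"xyz": [0,0,0],"turn": [0,0,0],"gripper": 0.35}
    - {"xyz": [0,0,0],"turn": [0,0,0],"gripper": 0.35}
    - {"xyz": [0,0,0],"turn": [0,0,0],"gripper": 0.35}
    - {"xyz": [0.125,0,0],"turn": [0,0,0],"gripper": 0.35}
    - {"xyz": [0.125,0,0],"turn": [0,0,0],"gripper": 0.35}
    - {"xyz": [0.125,0,0],"turn": [0,0,0],"gripper": 0.35}
    - {"xyz": [0.125,0,0],"turn": [0,0,0],"gripper": 0.35}
    - {"xyz": [0.125,0,0],"turn": [0,0,0],"gripper": 0.35}
    - {"xyz": [0.125,0,0],"turn": [0,0,0],"gripper": 0.35}

```text
time_s: 11.02
position: [0.6152, 0.0227, 0.238]
tool_rot: [[0.99, -0.143, -0.0], [-0.143, -0.99, 0.0], [-0.0, -0.0, -1.0]]
ft_force: [-0.1, 0.4, 0.6]
grip_width: 0.0574
```

Call:
step_arm:
  steps:
    - {"xyz": [0.125,0,0],"turn": [0,0,0],"gripper": 0.35}
    - {"xyz": [0.125,0,0],"turn": [0,0,0],"gripper": 0.35}
    - {"xyz": [0.125,0,0],"turn": [0,0,0],"gripper": 0.35}
    - {"xyz": [0.125,0,0],"turn": [0,0,0],"gripper": 0.35}
    - {"xyz": [0.125,0,0],"turn": [0,0,0],"gripper": 0.35}
    - {"xyz": [0.125,0,0],"turn": [0,0,0],"gripper": 0.35}
    - {"xyz": [0.125,0,0],"turn": [0,0,0],"gripper": 0.35}
    - {"xyz": [0.125,0,0],"turn": [0,0,0],"gripper": 0.35}
    - {"xyz": [0,0,0],"turn": [0,0,0],"gripper": 0.35}

```text
time_s: 11.77
position: [0.6551, 0.0169, 0.2378]
tool_rot: [[0.99, -0.143, 0.0], [-0.143, -0.99, -0.0], [0.0, 0.0, -1.0]]
ft_force: [0.2, 0.1, 0.1]
grip_width: 0.0576
```

```bash
python3 - <<'E'
from h import *
o=env.observe();print(o["time_s"],o["position"],o["grip_width"],o["ft_force"])
p,d=cams.get_image("side");cv2.imwrite("pics/s5.png",cv2.resize(p[20:280,200:500,::-1],None,fx=2.2,fy=2.2))
E
```

```text
11.7667 [0.65505535 0.01691245 0.23784606] 0.057565801661461635 [0.18207346 0.1239927  0.09480765]
```

View pics/s5.png

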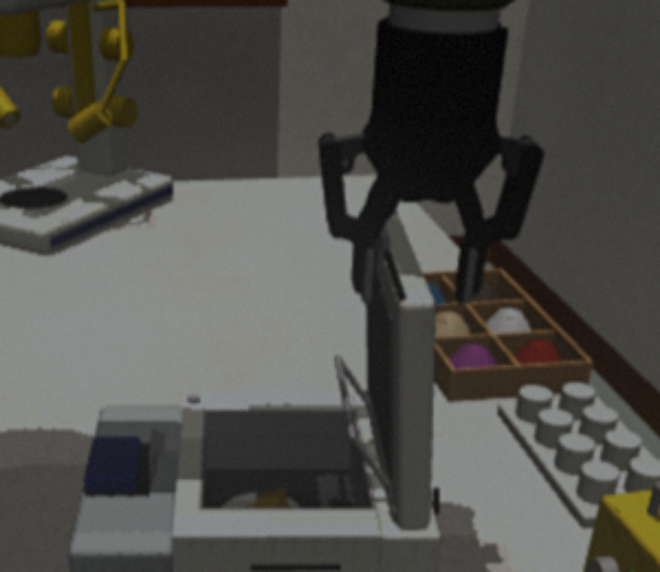

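The lid is close to upright and leaning on the front finger. I'll continue slowly.

Call:
step_arm:
  steps:
    - {"xyz": [0.1,0,0],"turn": [0,0,0],"gripper": 0.35}
    - {"xyz": [0.1,0,0],"turn": [0,0,0],"gripper": 0.35}
    - {"xyz": [0.1,0,0],"turn": [0,0,0],"gripper": 0.35}
    - {"xyz": [0.1,0,0],"turn": [0,0,0],"gripper": 0.35}
    - {"xyz": [0.1,0,0],"turn": [0,0,0],"gripper": 0.35}
    - {"xyz": [0.1,0,0],"turn": [0,0,0],"gripper": 0.35}
    - {"xyz": [0.1,0,0],"turn": [0,0,0],"gripper": 0.35}
    - {"xyz": [0.1,0,0],"turn": [0,0,0],"gripper": 0.35}
    - {"xyz": [0.1,0,0],"turn": [0,0,0],"gripper": 0.35}
    - {"xyz": [0.1,0,0],"turn": [0,0,0],"gripper": 0.35}
    - {"xyz": [0,0,0],"turn": [0,0,0],"gripper": 0.35}
    - {"xyz": [0,0,0],"turn": [0,0,0],"gripper": 0.35}

```text
time_s: 12.82
position: [0.6939, 0.0114, 0.2379]
tool_rot: [[0.99, -0.143, -0.0], [-0.143, -0.99, 0.0], [-0.0, -0.0, -1.0]]
ft_force: [0.8, -0.1, -0.3]
grip_width: 0.0574
```

```bash
python3 - <<'E'
from h import *
o=env.observe();print(o["time_s"],o["position"],o["grip_width"],o["ft_force"])
p,d=cams.get_image("side");cv2.imwrite("pics/s6.png",cv2.resize(p[20:280,200:500,::-1],None,fx=2.2,fy=2.2))
E
```

```text
12.8167 [0.6939495  0.01141907 0.23792604] 0.057381276681481894 [ 0.83800124 -0.12251029 -0.25097961]
```

View pics/s6.png

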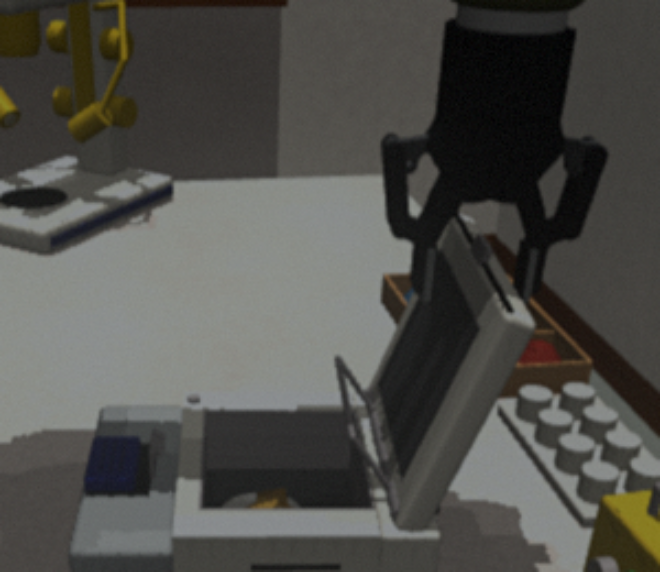

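The lid is well past upright, at or very near the stop. A 0.8 N force suggests it may be resting on the rear finger, so I'll ease back a few mm and then rise.

Call:
step_arm:
  steps:
    - {"xyz": [0.08,0,0],"turn": [0,0,0],"gripper": 0.35}
    - {"xyz": [0.08,0,0],"turn": [0,0,0],"gripper": 0.35}
    - {"xyz": [0,0,0],"turn": [0,0,0],"gripper": 0.35}
    - {"xyz": [0,0,0],"turn": [0,0,0],"gripper": 0.35}
    - {"xyz": [0,0,0],"turn": [0,0,0],"gripper": 0.35}
    - {"xyz": [0,0,0],"turn": [0,0,0],"gripper": 0.35}

```text
time_s: 13.37
position: [0.7001, 0.0105, 0.2382]
tool_rot: [[0.99, -0.143, -0.0], [-0.143, -0.99, -0.0], [-0.0, 0.0, -1.0]]
ft_force: [-0.1, -0.6, 0.3]
grip_width: 0.058
```

Call:
step_arm:
  steps:
    - {"xyz": [0,0,-0.15],"turn": [0,0,0],"gripper": 0.35}
    - {"xyz": [0,0,-0.25],"turn": [0,0,0],"gripper": 0.35}
    - {"xyz": [0,0,-0.25],"turn": [0,0,0],"gripper": 0.35}
    - {"xyz": [0,0,-0.25],"turn": [0,0,0],"gripper": 0.35}
    - {"xyz": [0,0,-0.25],"turn": [0,0,0],"gripper": 0.35}
    - {"xyz": [0,0,-0.4],"turn": [0,0,0],"gripper": 0.35}
    - {"xyz": [0,0,-0.4],"turn": [0,0,0],"gripper": 0.35}
    - {"xyz": [-0.6,0,-0.2],"turn": [0,0,0],"gripper": 0.35}
    - {"xyz": [-0.6,0,-0.2],"turn": [0,0,0],"gripper": 0.35}
    - {"xyz": [-0.6,0,0],"turn": [0,0,0],"gripper": 0.35}
    - {"xyz": [-0.6,0,0],"turn": [0,0,0],"gripper": 0.35}
    - {"xyz": [-0.6,0,0],"turn": [0,0,0],"gripper": 0.35}
    - {"xyz": [0,0,0],"turn": [0,0,0],"gripper": 0.35}
    - {"xyz": [0,0,0],"turn": [0,0,0],"gripper": 0.35}

```text
time_s: 14.53
position: [0.5809, 0.0278, 0.3342]
tool_rot: [[0.99, -0.142, 0.003], [-0.142, -0.99, -0.0], [0.003, 0.0, -1.0]]
ft_force: [0.6, -0.4, 0.7]
grip_width: 0.0575
```

```bash
python3 - <<'E'
from h import *
o=env.observe();print(o["time_s"],o["position"],o["ft_force"])
ex=np.array([.9893,-.1461]);ey=np.array([.1461,.9893]);O=np.array([.5572,.0307])
p,d=cams.get_image("side");cv2.imwrite("pics/s7.png",p[:,:,::-1])
p0=cv2.imread("pics/side0.png")
W=cloud("side",d);X=(W[...,:2]-O)@ex;Y=(W[...,:2]-O)@ey;z=W[...,2]
m=(d>0)&(abs(Y)<.092)&(X<.2)&(X>.05)
for a in np.arange(.13,.265,.015):
    k=m&(z>a)&(z<a+.015)
    if k.sum()>5:print(round(a,3),k.sum(),np.percentile(X[k],[5,50,95]).round(3))
b=cv2.imread("pics/scene0.png").astype(int);q,d=cams.get_image("scene")
D=abs(q[:,:,::-1].astype(int)-b).max(2)
for nm,(u,v) in dict(flu=(251,185),slab=(231,225),mod=(206,277),jar=(428,283),shav=(432,228),buckle=(415,338)).items():print(nm,np.percentile(D[v-20:v+20,u-20:u+20],[50,95,99]))
E
```

```text
14.5333 [0.58094899 0.02778347 0.33416897] [ 0.56933539 -0.39204401  0.71124082]
0.13 507 [0.066 0.095 0.107]
0.145 592 [0.055 0.099 0.111]
0.16 470 [0.102 0.105 0.118]
0.175 494 [0.107 0.111 0.127]
0.19 499 [0.112 0.116 0.128]
0.205 526 [0.118 0.121 0.133]
0.22 566 [0.123 0.126 0.135]
0.235 618 [0.129 0.132 0.152]
0.25 542 [0.134 0.138 0.149]
flu [14. 15. 15.]
slab [ 13.  96. 102.]
mod [13. 15. 15.]
jar [14. 15. 15.]
shav [13. 14. 15.]
buckle [13. 15. 15.]
```

View pics/s7.png

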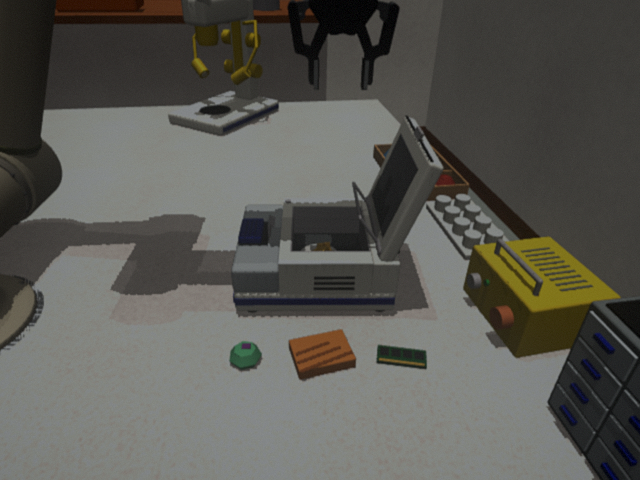

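The lid's slope gives about 1.92 rad, so it is at the stop. The slab sits at the same pixels as before; the difference the script reported there comes from its picture being partly changed by the open lid or its shadow. The arm is clear, so I'll hand in.

```bash
python3 -c "
from rig import order;print(order.close_job())"
```

```text
the job is handed in; nothing more can be done
None
```

The sample chamber is open, and I handed the job in at about 14.6 s. I pressed the tab to its stop (about 5 N) and the lid sprang to about 60°. With the open jaws straddling its front edge, I pushed it slowly past upright and eased it onto its rear stop.

**Last checks:**
- **Lid:** The depth image taken after I withdrew gives an angle of about 1.92 rad, so it is at the stop. I did not measure its speed, and the pictures show no sign of slamming.
- **Tab:** The hook and tab look back at rest in the picture, though I did not measure the tab's height.
- **Loose things:** Five of the six show no change in the scene camera apart from a slight overall brightness shift. The slab's patch did differ there. I put that down to the open lid or its shadow, since the side view has it at the same pixels as before.
- **Mineral:** It was visible in the well at the end. I have no picture of it before the lid opened, so its position is not measured, but the fingers never entered the well.
- **Arm:** It is clear of everything. The largest wrist force in the readings at the end of each move was about 5 N, during the tab press.

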